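# Set the thickness gauge and bring the sherd under it

## Task

First turn the gauge's knurled sleeve until the number 7 on its skirt clicks in at the fixed black index block. Then slide the carrier with the clamped sherd along its rail until it clicks into the station right under the gauge's spindle, let go, and leave the things lying around the gauge where they are.

Things in the scene. Friction and masses are not known exactly. Their poses are not given: they have to be found in the camera images.
- sleeve (a joint): Angle (rad) of the sleeve about its upright axis, growing counter-clockwise seen from above. Every pi/6 (30 degrees) is one click of a spring detent and one number: 0 rad reads 0, pi/6 reads 1, ... 9 pi/6 reads 9 (stops just beyond 0 and 9). So the number rises as the sleeve is turned counter-clockwise. It takes about 0.1 to 0.15 N m to pass a click; let go between two numbers, the sleeve springs into the nearer one.
- sleeve_grip (a point): Point on the sleeve's axis at the height to grip, 161 mm above the table. The grip is a dark steel knurled upright cylinder, 56 mm in diameter, 54 mm high, from 131 to 185 mm above the table, free all round and from above. Beneath it, and turning with it, is an aluminium skirt (100 mm in diameter, 8 mm thick, top 131 mm above the table) bearing the black figures 0 to 9 (14 mm high, feet outward) that run clockwise seen from above. z is up; the point turns with the sleeve.
- index (a point): On the skirt's edge at the fixed black index block, which stands on the white drum (124 mm in diameter) beneath the skirt, on the side of the gauge's +x, 50 mm from the sleeve's axis, top 134 mm above the table. The figure in front of this block is the sleeve's setting.
- carrier (a joint): Travel (m) of the carrier along the rail, growing towards the gauge's +y. Four station detents at 0, 0.07, 0.14 and 0.21 m; the station under the spindle is 0.14. A detent pulls the carrier in from within about 5 mm of its middle, and takes about 5 to 7 N to leave or to enter; elsewhere it slides against about 1 N. It starts somewhere from 0 to 0.08 m.
- handle (a point): Middle of the gripped part of the carrier's handle, 80 mm above the table: an upright round black post 24 mm in diameter, 63 mm high, from 37 to 100 mm above the table, on a tongue at the robot's side of the carrier. The carrier is a flat aluminium plate (84 mm across the rail, 58 mm along it) with a terracotta sherd clamped on top.
- station (a point): Fixed point where handle is when the carrier is in the station under the spindle. The axes of this point are those of the gauge.
- gauge: The bench gauge, fixed to the table, origin on the table; its y axis is the direction of the rail (the rail's middle line lies 30 mm to -x of the origin, 360 mm long), z up. Grey base plate, steel rail, and a white column at x = 90, y = 35 mm that carries the sleeve on top and an arm (85 to 107 mm above the table, 32 mm wide) over the rail to x = -25 mm, with the spindle pointing down at x = -30, y = 35 mm.
- caliper: Bystander: digital caliper lying flat, 235 mm long, origin under its middle. Leave it.
- carton: Bystander: blue upright carton, 60 x 110 x 130 mm high, origin at the centre of its underside. Leave it.
- dish: Bystander: white bowl, 100 mm across, 30 mm high, origin under its centre. Leave it.
- marker: Bystander: black and grey marker pen, about 135 mm long, lying flat. Leave it.

How it is judged:
By the outcome, as a careful person would: the job done as asked, in the order asked, and still so for the second after the job is handed in, with the robot touching nothing.
It also fails if it takes over 64 s, if anything falls off the work surface, if the arm or the gripper's body presses on something with over 40 N, if the wrist force passes 120 N, or if a joint passes its speed limit or range.

## Robot

A 6-joint arm with a two-finger parallel gripper is mounted at the origin on the work surface. World frame = base frame: x ahead of the robot, y to its left, z up, the work surface at z = 0. Lengths are in mm, angles in degrees, forces in N, time in s.
With the tool pointing down it reaches from about 275 to 850 mm from the base axis. Payload 5.2 kg.
Tool frame: the origin (TCP) lies on the centre line of the jaws, within the pads' length; the fingertips stand manip.finger_overhang ahead of it and the grasp point (between the pads) lies 6 mm ahead of it (manip.finger_overhang is the distance from the TCP to the fingertips, in mm); z points along the fingers, y is the line along which they close (so a half turn about z gives the same grasp; the last joint's range is limited). The gripper opens to 85 mm and grips with 20 to 120 N. Pads are 22 mm wide; open, the fingers measure 114 mm over their backs; the gripper's body (76 mm by 85 mm) begins 54 mm behind the grasp point. The pads swing forward as they close: fully open they stand 13 mm farther back than shut.
Start: joints at [57.536, 14.817, 87.949, -0, 77.235, -11.62], TCP at [195.684, 514.016, 224.91] pointing down, gripper open.
Joint ranges: [-179.93, 179.93], [-52.35, 119.4], [10.71, 147.94], [-69.91, 249.91], [12.55, 155.21], [-178.61, 178.61]. Speed limits (degrees/s): [147.25, 147.25, 180, 180, 180, 180].

## Interface

Orientations are given as [roll, pitch, yaw] about the fixed x, y, z axes, in that order (R = Rz(yaw) Ry(pitch) Rx(roll)).
In Python, from plant import manip, grab_frame, camera_model, recognise, landmark_of gives the robot as it stands.
- The arm moves only by the shell command python3 -m creep 'ROWS' [FORCE]. ROWS is JSON, a list of rows, each a list of 5 numbers: the shift along the tool's x, y, z in m, then the turn about the tool's z in degrees, then the opening, from 0 (shut) to 1 (fully open). A call has 1 to 5 rows; each row is the pose to reach, as a shift and turn from the pose commanded when the call began, along the tool's axes at that moment; what a row does not reach only later rows make up. A row lasts 1/10 s, in which the tool goes at most 50 mm and 8.59 degrees, less where a joint would pass 70% of its speed; a pose out of reach is approached as far as the arm can. A call with a gripper value outside its range is refused whole. The fingers move at their own pace and stop on an object; FORCE is the grip in N (left out, the last holds). Time passes only in rows, so rows that repeat a pose let the fingers close. It gives the time, the measured TCP pose, the force, the opening and the grip force at its end, in the units of the state.
- manip.get_obs(): the state, without advancing time (a new reading comes with each control period).
- grab_frame(name): name is "scene" or "top"; returns the picture (480x640x3 uint8, red, green, blue); there is no depth.
- camera_model(name): a dict with "intrinsics" (3x3 intrinsics, pixels), "position" and "rotation" of the camera in the world. Camera axes: x right, y down, z forward; pixel columns grow to the right and rows downward; lengths in mm; the calibration is good to about 2 mm. A picture is of the moment at which its call begins. camera_model takes no time and is no camera call.
- manip.hand_in(): hands the job in; it is judged then, once.
Trained networks look in the newest picture that a camera, given by its name, has taken for a name from the list of things; names that differ only in an ending like _2 or _b are one class to them, and where a whole thing is asked for, a point or a joint stands for the part that bears it (a point fixed in the world has none). Each returns a list of dicts, best first, with "p" (0 to 1); they miss things now and then, are a little off and sometimes report something else, mostly with a low value. They report only what shows in the picture. A call takes as long as a camera call.
- recognise(query, camera): "centre" ([column, row] in pixels, amid what is visible of it).
- landmark_of(query, camera): "centre" ([column, row] in pixels: a listed point, or the origin of a listed thing).
The state is a dict: "time": time; "joint_positions": joint angles; "qd": joint speeds; "joint_efforts": joint torques, N m; "position": TCP position; "tcp_rot": TCP orientation; "wrist_force": force on the tool from outside, world axes, zero at the start; "wrist_torque": the same for the moment, N m; "gripper_width": finger opening in mm; "grasp_force": force on a finger pad.
Only numpy, scipy, OpenCV 4.12 (cv2) and the standard library are available. Lean on these libraries where they do the work, as an engineer would, in place of code of your own. Each camera call takes 0.05 s, during which the arm holds its last target. There are 200 camera calls.

## Working session

There is one attempt and no reset: what is moved stays moved. The work goes in short steps, Python scripts to look and compute and a shell command to move; the robot and the scene stay as the last step left them, time stands still between calls to the robot, and variables do not carry over. Pictures are saved under pics/ and viewed, at most 10 in all, crops included, and the job is handed in when it is done.

```bash
mkdir -p pics; ls; cat > h.py <<'E'
import numpy as np, cv2
from plant import manip, grab_frame, camera_model, recognise, landmark_of
def ray(cam,px):
    m=camera_model(cam);K=np.array(m["intrinsics"]);R=np.array(m["rotation"]);p=np.array(m["position"])
    return p,R@np.linalg.solve(K,[px[0],px[1],1.0])
def at_z(cam,px,z):
    p,d=ray(cam,px);return p+d*(z-p[2])/d[2]
def proj(cam,X):
    m=camera_model(cam);K=np.array(m["intrinsics"]);R=np.array(m["rotation"]);c=R.T@(np.array(X)-m["position"]);u=K@c;return u[:2]/u[2]
E
python3 - <<'E'
from h import *
np.set_printoptions(precision=1,suppress=True)
for c in("scene","top"):
    im=grab_frame(c);cv2.imwrite(f"pics/{c}0.png",im[:,:,::-1]);m=camera_model(c);print(c,np.array(m["position"]),np.array(m["rotation"]))
    for q,z in(("sleeve_grip",161),("index",134),("handle",80),("gauge",0),("caliper",0),("carton",0),("dish",0),("marker",0)):
        for r in landmark_of(q,c)[:2]: print(q,r["p"],np.array(r["centre"]),at_z(c,r["centre"],z))
o=manip.get_obs();print(o["time"],o["position"],o["tcp_rot"],o["gripper_width"],manip.finger_overhang)
E
```

```text
pics
scene [1528.3 -531.3 1120.3] [-131.7    0.6   62.5]Traceback (most recent call last):
  File "<stdin>", line 6, in <module>
  File "h.py", line 7, in at_z
    p,d=ray(cam,px);return p+d*(z-p[2])/d[2]
                                        ~^^^
IndexError: invalid index to scalar variable.
```

```bash
cat > h.py <<'E'
import numpy as np, cv2
from scipy.spatial.transform import Rotation as Ro
from plant import manip, grab_frame, camera_model, recognise, landmark_of
def cm(cam):
    m=camera_model(cam);return np.array(m["intrinsics"]),Ro.from_euler("xyz",m["rotation"],degrees=True).as_matrix(),np.array(m["position"])
def at_z(cam,px,z):
    K,R,p=cm(cam);d=R@np.linalg.solve(K,[px[0],px[1],1.0]);return p+d*(z-p[2])/d[2]
def proj(cam,X):
    K,R,p=cm(cam);u=K@(R.T@(np.array(X)-p));return u[:2]/u[2]
E
python3 - <<'E'
from h import *
np.set_printoptions(precision=1,suppress=True)
for c in("scene","top"):
    im=grab_frame(c);cv2.imwrite(f"pics/{c}0.png",im[:,:,::-1]);print(c,*cm(c))
    for q,z in(("sleeve_grip",161),("index",134),("handle",80),("gauge",0),("caliper",0),("carton",0),("dish",0),("marker",0)):
        for r in landmark_of(q,c)[:2]: print(q,r["p"],np.array(r["centre"]),at_z(c,r["centre"],z))
o=manip.get_obs();print(o["time"],o["position"],o["tcp_rot"],o["gripper_width"],manip.finger_overhang)
E
```

```text
scene [[622.7   0.  314. ]
 [  0.  622.7 229.5]
 [  0.    0.    1. ]] [[ 0.5  0.6 -0.7]
 [ 0.9 -0.3  0.3]
 [-0.  -0.7 -0.7]] [1528.3 -531.3 1120.3]
sleeve_grip 0.68 [369.4 240.2] [661.2  49.3 161. ]
sleeve_grip 0.53 [372.7 267.7] [739.6  10.  161. ]
index 0.67 [373.6 266.6] [715.4  28.8 134. ]
handle 0.59 [308.6 227.9] [476.8 -12.7  80. ]
gauge 0.64 [334.1 269.9] [568.1  11.2   0. ]
carton 0.54 [424.8 190.7] [410.5 397.8   0. ]
dish 0.74 [424.6 193.1] [419.4 390.8   0. ]
marker 0.76 [190.5 355.4] [ 650.4 -396.2    0. ]
top [[537.4   0.  319.5]
 [  0.  537.4 239.5]
 [  0.    0.    1. ]] [[-0.  -1.   0.2]
 [-1.   0.  -0. ]
 [ 0.  -0.2 -1. ]] [ 214.9    4.3 1547.7]
sleeve_grip 0.72 [303.5 182.2] [665.3  39.9 161. ]
index 0.96 [305.1 168.6] [713.3  35.8 134. ]
handle 0.85 [320.5 258.9] [468.7  -2.7  80. ]
handle 0.44 [302. 169.] [731.3  45.9  80. ]
gauge 0.67 [316.4 235.6] [552.4   7.8   0. ]
gauge 0.37 [306.1 182.8] [715.5  36.3   0. ]
caliper 0.86 [466.2 283.5] [ 403.3 -423.4    0. ]
carton 0.64 [169.4 230.7] [574.5 441.6   0. ]
dish 0.65 [179.  285.2] [412.3 407.3   0. ]
dish 0.27 [463.8 284.3] [ 401.1 -416.2    0. ]
marker 0.69 [447.7 201. ] [ 651.6 -386.1    0. ]
1.0 [195.7 514.1 225. ] [180.    0.  159.2] 85.51464691650911 25.0
```

View pics/scene0.png

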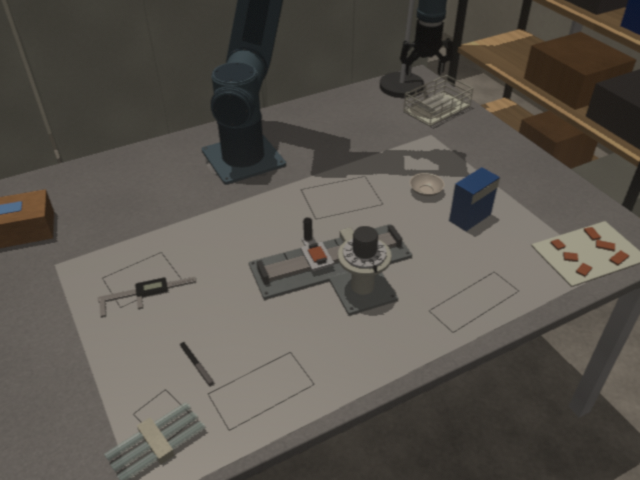

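View pics/top0.png

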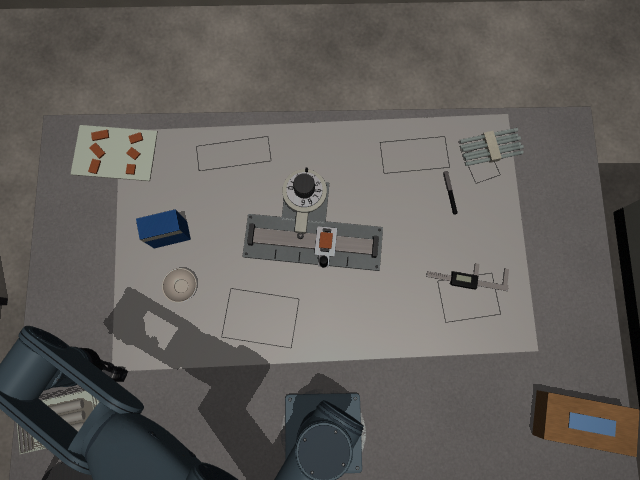

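```bash
python3 - <<'E'
from h import *
im=cv2.imread("pics/top0.png")
a=cv2.resize(im[155:220,265:345],None,fx=9,fy=9,interpolation=cv2.INTER_CUBIC)
b=cv2.resize(im[150:280,235:395],None,fx=4.5,fy=4.5,interpolation=cv2.INTER_CUBIC)
cv2.imwrite("pics/a.png",cv2.convertScaleAbs(a,alpha=1.5));cv2.imwrite("pics/b.png",cv2.convertScaleAbs(b,alpha=1.5))
E
```

```text
(no output)
```

View pics/a.png

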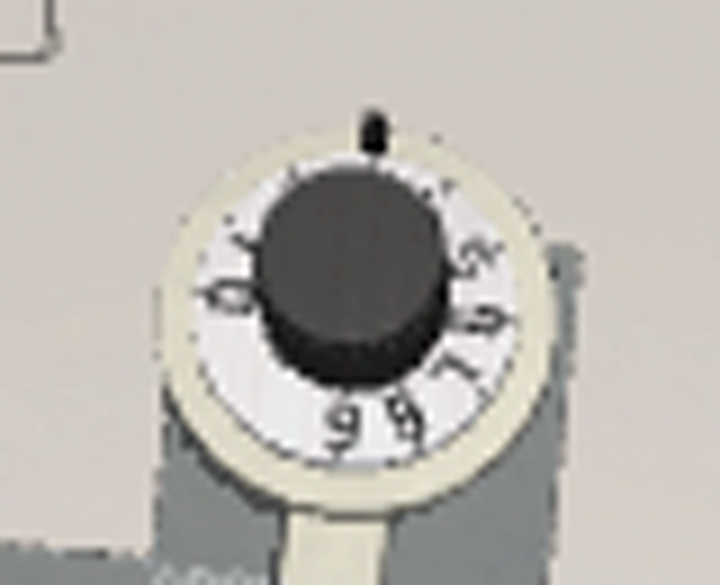

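View pics/b.png

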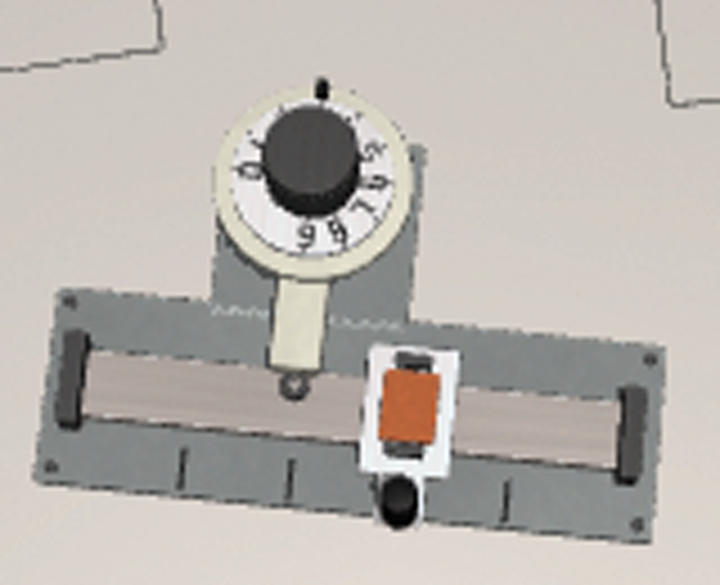

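Top view: the index block is at about (306.5,170) and the skirt's 0 sits at 9 o'clock, 9 at 6 o'clock, so the setting is 3 and +120° (CCW) is needed. The sleeve top is at about (304.4,183.3), the handle is at (323,261), and the carrier is one station short.

```bash
python3 - <<'E'
from h import *
np.set_printoptions(precision=1,suppress=True)
A=lambda u,v:(265+u/9-.44,155+v/9-.44)
B=lambda u,v:(235+u/4.5-.39,150+v/4.5-.39)
print("knob top",at_z("top",A(352,256),185),"drum",at_z("top",A(359,321),123))
p,q=at_z("top",B(35,487),8),at_z("top",B(650,543),8);print("plate edge",p,q,np.degrees(np.arctan2(*(p-q)[:2])))
p,q=at_z("top",B(60,290),8),at_z("top",B(664,347),8);print("plate edge",p,q,np.degrees(np.arctan2(*(p-q)[:2])))
print("ticks",[at_z("top",B(*t),8) for t in((183,470),(290,480),(505,500))])
print("handle top",at_z("top",B(400,490),100),"spindle",at_z("top",B(293,385),80))
E
```

```text
knob top [655.2  38.9 185. ] drum [654.4  38.5 123. ]
plate edge [488.1 223.9   8. ] [ 444.9 -171.9    8. ] 6.2240515645425125
plate edge [619.2 209.2   8. ] [ 574.1 -186.1    8. ] 6.508639210406804
ticks [array([497.7, 128.3,   8. ]), array([489.9,  59.2,   8. ]), array([474.5, -79.4,   8. ])]
handle top [466.2 -10.8 100. ] spindle [537.   54.2  80. ]
```

```bash
python3 -m creep '[[-0.04,-0.019,-0.004,0,1],[-0.08,-0.038,-0.008,0,1],[-0.12,-0.056,-0.012,0,1],[-0.16,-0.075,-0.016,0,1],[-0.2,-0.094,-0.02,0,1]]' 50
python3 -m creep '[[-0.04,-0.019,0,0,1],[-0.08,-0.038,0,0,1],[-0.12,-0.056,0,0,1],[-0.16,-0.075,0,0,1],[-0.2,-0.094,0,0,1]]'
python3 -m creep '[[-0.04,-0.019,0,0,1],[-0.08,-0.038,0,0,1],[-0.12,-0.056,0,0,1],[-0.16,-0.075,0,0,1],[-0.198,-0.093,0,0,1]]'
python3 -m creep '[[0,0,0,8.5,1],[0,0,0,17,1],[0,0,0,25.5,1],[0,0,0,34,1],[0,0,0,42,1]]'
python3 -m creep '[[0,0,0,8.5,1],[0,0,0,17,1],[0,0,0,25.5,1],[0,0,0,34,1],[0,0,0,42,1]]'
python3 -m creep '[[0,0,0,8.5,1],[0,0,0,17,1],[0,0,0,25.5,1],[0,0,0,34,1],[0,0,0,42,1]]'
python3 -m creep '[[0,0,0,0,1],[0,0,0,0,1]]'
```

```text
time: 1.5
position: [350.1, 353.7, 245.2]
tcp_rot: [180.0, 0.0, 159.2]
wrist_force: [1.0, 0.8, 0.8]
gripper_width: 85.3
grasp_force: 0.0
time: 2.0
position: [503.7, 194.5, 245.1]
tcp_rot: [180.0, 0.0, 159.1]
wrist_force: [0.3, 0.7, 0.3]
gripper_width: 85.4
grasp_force: 0.0
time: 2.5
position: [655.7, 36.9, 244.8]
tcp_rot: [180.0, 0.0, 159.1]
wrist_force: [0.6, 0.3, 0.2]
gripper_width: 85.6
grasp_force: 0.0
time: 3.0
position: [654.6, 38.5, 244.7]
tcp_rot: [-180.0, -0.0, 116.8]
wrist_force: [-0.9, 0.4, 0.2]
gripper_width: 85.7
grasp_force: 0.0
time: 3.5
position: [654.5, 38.6, 244.7]
tcp_rot: [-180.0, 0.0, 74.8]
wrist_force: [0.3, -0.7, -0.6]
gripper_width: 85.5
grasp_force: 0.0
time: 4.0
position: [654.6, 38.6, 244.8]
tcp_rot: [-180.0, 0.0, 32.8]
wrist_force: [-0.5, 0.2, 0.2]
gripper_width: 85.4
grasp_force: 0.0
time: 4.2
position: [654.5, 38.6, 244.8]
tcp_rot: [-180.0, 0.0, 33.4]
wrist_force: [-0.5, 0.6, -0.9]
gripper_width: 85.1
grasp_force: 0.0
```

```bash
python3 - <<'E'
from h import *
np.set_printoptions(precision=1,suppress=True)
im=grab_frame("scene")[:,:,::-1]
print(proj("scene",[654.5,38.6,185]),proj("scene",[654.5,38.6,220]),proj("scene",[654.5,38.6,161]))
for r in landmark_of("sleeve_grip","scene")[:2]: print(r, at_z("scene",r["centre"],161))
a=cv2.resize(im[190:320,290:450],None,fx=4.5,fy=4.5,interpolation=cv2.INTER_CUBIC)
cv2.imwrite("pics/c.png",cv2.convertScaleAbs(a,alpha=1.8))
E
```

```text
[364.3 232.1] [365.  220.3] [363.8 239.9]
{'centre': [369.9, 241.9], 'p': 0.56} [666.6  47.3 161. ]
```

View pics/c.png

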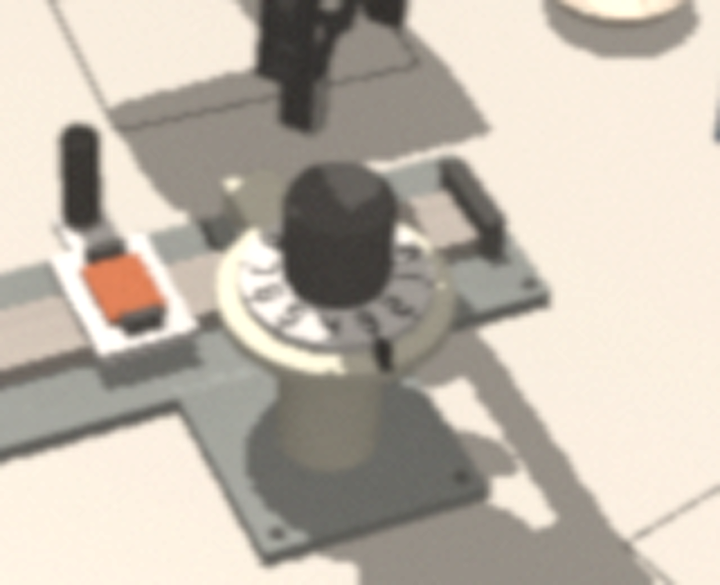

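Scene view: the index block at crop (385,350) faces the figure 3, and the knob top is at about (365,232), matching the projected TCP axis within about 1 px. I descend and grip.

```bash
python3 -m creep '[[0,0,0.02,0,1],[0,0,0.04,0,1],[0,0,0.06,0,1],[0,0,0.08,0,1],[0,0,0.08,0,1]]' 40
python3 -m creep '[[0,0,0,0,0.5],[0,0,0,0,0.5],[0,0,0,0,0.5],[0,0,0,0,0.5],[0,0,0,0,0.5]]' 40
python3 -m creep '[[0,0,0,0,0.5],[0,0,0,0,0.5],[0,0,0,0,0.5],[0,0,0,0,0.5],[0,0,0,0,0.5]]' 40
```

```text
time: 4.8
position: [652.5, 38.8, 161.6]
tcp_rot: [-179.8, 0.3, 33.3]
wrist_force: [1.0, 0.5, -0.1]
gripper_width: 85.3
grasp_force: 0.0
time: 5.3
position: [654.5, 40.1, 167.2]
tcp_rot: [-180.0, -0.1, 33.2]
wrist_force: [-4.1, 4.5, 5.1]
gripper_width: 53.8
grasp_force: 42.3
time: 5.8
position: [654.5, 40.1, 167.2]
tcp_rot: [-180.0, -0.1, 33.2]
wrist_force: [-4.1, 4.2, 3.8]
gripper_width: 53.8
grasp_force: 42.3
```

```bash
python3 -m creep '[[0,-0.0015,0,-6,0.5],[0,-0.0015,0,-14,0.5],[0,-0.0015,0,-22,0.5],[0,-0.0015,0,-30,0.5],[0,-0.0015,0,-38,0.5]]' 50
python3 -m creep '[[0,0,0,-8,0.5],[0,0,0,-16,0.5],[0,0,0,-23,0.5],[0,0,0,-23,0.5],[0,0,0,-23,0.5]]'
python3 - <<'E'
from h import *
o=manip.get_obs();print(o["wrist_force"],o["wrist_torque"],o["position"],o["tcp_rot"],o["joint_positions"])
E
```

```text
time: 6.3
position: [654.8, 40.0, 167.3]
tcp_rot: [179.8, -0.1, 71.5]
wrist_force: [0.4, 0.5, 3.1]
gripper_width: 53.6
grasp_force: 52.1
time: 6.8
position: [655.0, 39.9, 167.3]
tcp_rot: [179.8, 0.0, 94.0]
wrist_force: [-0.1, 0.5, 6.4]
gripper_width: 53.4
grasp_force: 52.3
[-0.09396197  0.49134097  6.3683205 ] [ 0.0737269   0.25766663 -0.00240907] [655.01644166  39.86849351 167.26456088] [1.79768247e+02 3.36698111e-02 9.39665616e+01] [-6.24192390e+00  2.77515561e+01  7.70154878e+01  8.21715835e-03
  7.49989044e+01 -1.02106643e+01]
```

```bash
python3 -m creep '[[0,0,0,-8,0.5],[0,0,0,-16,0.5],[0,0,0,-24,0.5],[0,0,0,-32,0.5],[0,0,0,-40,0.5]]'
python3 -m creep '[[0,0,0,-8,0.5],[0,0,0,-16,0.5],[0,0,0,-20,0.5],[0,0,0,-20,0.5],[0,0,0,-20,0.5]]'
python3 - <<'E'
from h import *
o=manip.get_obs();print(o["wrist_force"],o["wrist_torque"],o["joint_positions"])
E
python3 -m creep '[[0,0,0,0,1],[0,0,0,0,1],[0,0,0,0,1],[0,0,0,0,1],[0,0,0,0,1]]'
python3 -m creep '[[0,0,-0.02,0,1],[0,0,-0.04,0,1],[0,0,-0.06,0,1],[0,0,-0.08,0,1],[0,0,-0.08,0,1]]'
```

```text
time: 7.3
position: [655.5, 40.0, 167.3]
tcp_rot: [179.8, 0.2, 134.3]
wrist_force: [1.8, 1.7, 4.9]
gripper_width: 53.6
grasp_force: 52.4
time: 7.8
position: [655.7, 40.2, 167.3]
tcp_rot: [179.9, 0.3, 154.0]
wrist_force: [2.6, 2.1, 4.6]
gripper_width: 53.8
grasp_force: 52.3
[2.62494982 2.14174535 4.56135854] [ 0.11898587 -0.24892203 -0.03631131] [-6.22619508e+00  2.77610476e+01  7.69949798e+01  3.86635182e-02
  7.49258782e+01 -7.02045827e+01]
time: 8.3
position: [653.6, 39.8, 164.8]
tcp_rot: [-180.0, -0.0, 154.1]
wrist_force: [0.3, -0.2, -0.5]
gripper_width: 85.4
grasp_force: 0.0
time: 8.8
position: [655.3, 39.7, 248.3]
tcp_rot: [179.9, 0.3, 154.1]
wrist_force: [0.9, -0.2, 0.8]
gripper_width: 85.6
grasp_force: 0.0
```

```bash
python3 - <<'E'
from h import *
np.set_printoptions(precision=1,suppress=True)
im=grab_frame("scene")[:,:,::-1]
h=landmark_of("handle","scene")[:2]
for r in h: print(r, at_z("scene",r["centre"],80))
y=np.radians(-6.4);R=np.array([[np.cos(y),-np.sin(y)],[np.sin(y),np.cos(y)]])
s=np.array([655.3,39.8]);g=s-R@[90,35]
print("gauge",g)
for p in ((466.2,-10.8),(468.7,-2.7),at_z("scene",h[0]["centre"],80)[:2] if h else g): print(np.array(p),R.T@(np.array(p)-g))
for px in(-100,-95,-90): print("station",g+R@[px,35], "start.07",g+R@[px,-35], proj("scene",[*(g+R@[px,-35]),100]),proj("top",[*(g+R@[px,-35]),100]))
a=cv2.resize(im[190:320,290:450],None,fx=5,fy=4.5,interpolation=cv2.INTER_CUBIC)
cv2.imwrite("pics/d.png",cv2.convertScaleAbs(a,alpha=1.8))
E
```

```text
{'centre': [305.9, 227.8], 'p': 0.62} [473.3 -18.6  80. ]
gauge [562.   15.1]
[466.2 -10.8] [-92.3 -36.4]
[468.7  -2.7] [-90.7 -28. ]
[473.3 -18.6] [-84.4 -43.3]
station [466.5  61. ] start.07 [458.7  -8.6] [306.7 217.2] [322.7 261.2]
station [471.5  60.4] start.07 [463.7  -9.1] [307.4 218.4] [322.9 259.4]
station [476.4  59.9] start.07 [468.6  -9.7] [308.1 219.6] [323.1 257.6]
```

View pics/d.png

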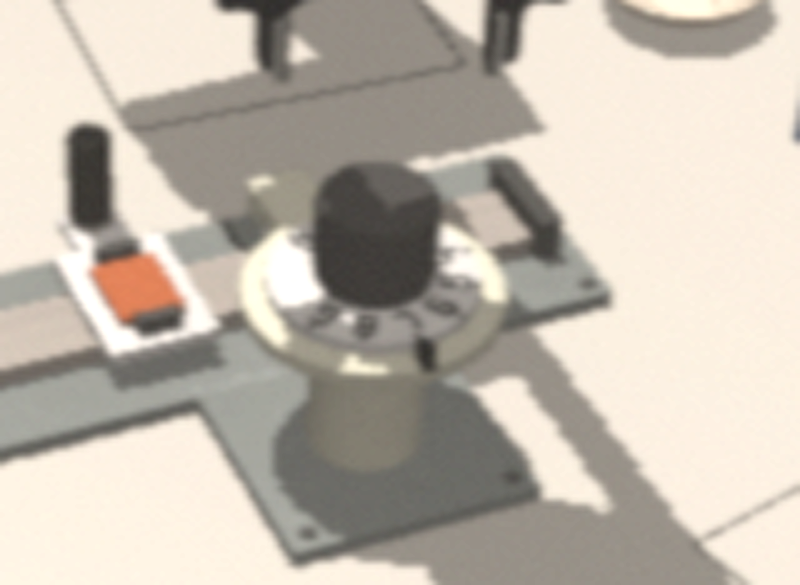

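Scene view: the 7 at crop (410,322) is now in front of the index block (425,350), as the 3 was before. The handle top is at crop (88,133), consistent with a handle at (465,-10). I go above it.

```bash
python3 -m creep '[[0.03,-0.026,0,-4,1],[0.06,-0.051,0,-8,1],[0.09,-0.077,0,-12,1],[0.12,-0.102,0,-16,1],[0.149,-0.128,0,-19.5,1]]' 50
python3 -m creep '[[0,0,0.03,0,1],[0,0,0.06,0,1],[0,0,0.09,0,1],[0,0,0.09,0,1],[0,0,0.09,0,1]]'
python3 - <<'E'
from h import *
np.set_printoptions(precision=1,suppress=True)
im=grab_frame("scene")[:,:,::-1];o=manip.get_obs();print(o["position"],o["tcp_rot"])
print([proj("scene",[*o["position"][:2],z]) for z in(80,100,140)])
a=cv2.resize(im[160:280,240:400],None,fx=5,fy=5,interpolation=cv2.INTER_CUBIC)
cv2.imwrite("pics/e.png",cv2.convertScaleAbs(a,alpha=1.8))
E
```

```text
time: 9.4
position: [461.3, -10.3, 243.0]
tcp_rot: [180.0, -0.2, 173.8]
wrist_force: [0.1, -0.9, 0.2]
gripper_width: 85.3
grasp_force: 0.0
time: 9.9
position: [463.1, -10.2, 154.2]
tcp_rot: [180.0, -0.2, 173.7]
wrist_force: [1.0, 0.0, 0.5]
gripper_width: 85.2
grasp_force: 0.0
[464.1 -10.4 155.3] [180.   -0.  173.7]
[array([307.1, 224.7]), array([307. , 218.7]), array([306.7, 206.4])]
```

View pics/e.png

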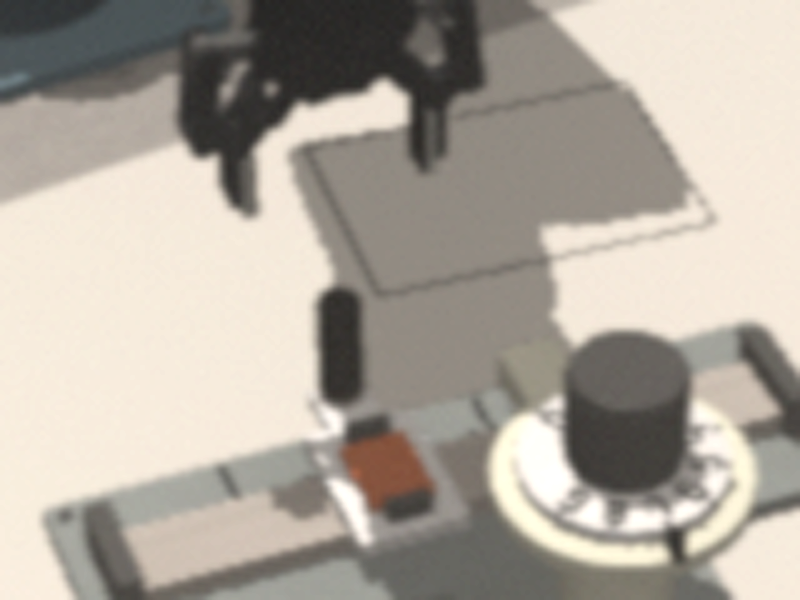

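Close view: handle top at (307.6,220) against a projected (307,218.7), and the fingertips straddle it. I add 2 mm forward, descend and grip.

```bash
python3 -m creep '[[-0.002,0,0.025,0,1],[-0.002,0,0.05,0,1],[-0.002,0,0.069,0,1],[-0.002,0,0.069,0,1],[-0.002,0,0.069,0,1]]' 50
python3 -m creep '[[0,0,0,0,0.1],[0,0,0,0,0.1],[0,0,0,0,0.1],[0,0,0,0,0.1],[0,0,0,0,0.1]]'
python3 -m creep '[[0,0,0,0,0.1],[0,0,0,0,0.1],[0,0,0,0,0.1]]'
```

```text
time: 10.45
position: [466.8, -10.8, 87.1]
tcp_rot: [-180.0, 0.1, 173.7]
wrist_force: [0.3, 0.2, -0.4]
gripper_width: 85.2
grasp_force: 0.0
time: 10.95
position: [466.1, -10.4, 86.7]
tcp_rot: [180.0, 0.0, 173.6]
wrist_force: [-1.4, 1.1, 5.7]
gripper_width: 21.1
grasp_force: 48.7
time: 11.25
position: [466.1, -10.4, 86.7]
tcp_rot: [180.0, 0.0, 173.6]
wrist_force: [-2.2, 1.6, 6.2]
gripper_width: 20.8
grasp_force: 48.7
```

```bash
python3 -m creep '[[0,0.01,0,0,0.1],[0,0.02,0,0,0.1],[0,0.03,0,0,0.1],[0,0.04,0,0,0.1],[0,0.05,0,0,0.1]]' 60
python3 -m creep '[[0,0.008,0,0,0.1],[0,0.014,0,0,0.1],[0,0.02,0,0,0.1],[0,0.02,0,0,0.1],[0,0.02,0,0,0.1]]'
```

```text
time: 11.75
position: [472.0, 39.1, 86.8]
tcp_rot: [-180.0, 0.1, 173.7]
wrist_force: [-0.7, -1.5, 5.0]
gripper_width: 20.3
grasp_force: 58.5
time: 12.25
position: [474.5, 60.3, 86.8]
tcp_rot: [179.9, 0.1, 173.6]
wrist_force: [0.9, 6.9, 5.3]
gripper_width: 20.7
grasp_force: 58.9
```

```bash
python3 -m creep '[[0,0.001,0,0,0.1],[0,0.0015,0,0,0.1],[0,0.0015,0,0,0.1]]'
python3 -m creep '[[0,0.001,0,0,0.1],[0,0.0015,0,0,0.1],[0,0.0015,0,0,0.1]]'
```

```text
time: 12.55
position: [474.6, 60.9, 86.8]
tcp_rot: [180.0, 0.1, 173.7]
wrist_force: [-0.8, 2.0, 4.6]
gripper_width: 20.4
grasp_force: 58.9
time: 12.85
position: [474.7, 61.9, 86.8]
tcp_rot: [180.0, 0.1, 173.7]
wrist_force: [-0.3, 0.0, 4.9]
gripper_width: 20.8
grasp_force: 58.9
```

```bash
python3 -m creep '[[0,0,0,0,1],[0,0,0,0,1],[0,0,0,0,1],[0,0,0,0,1],[0,0,0,0,1]]'
python3 -m creep '[[0,0,-0.02,0,1],[0,0,-0.04,0,1],[0,0,-0.07,0,1],[0,0,-0.1,0,1],[0,0,-0.13,0,1]]'
python3 -m creep '[[0.03,0,0,0,1],[0.06,0,0,0,1],[0.09,0,0,0,1],[0.1,0,0,0,1],[0.1,0,0,0,1]]'
python3 - <<'E'
from h import *
a=grab_frame("scene")[:,:,::-1];b=grab_frame("top")[:,:,::-1]
a=cv2.resize(a[190:320,280:420],None,fx=4.2,fy=4.2,interpolation=cv2.INTER_CUBIC)[:546,:390*1+10]
b=cv2.resize(b[150:280,240:340],None,fx=4,fy=4.2,interpolation=cv2.INTER_CUBIC)[:546]
cv2.imwrite("pics/f.png",cv2.convertScaleAbs(np.hstack([a,b]),alpha=1.6))
print(manip.get_obs()["wrist_force"])
E
```

```text
time: 13.35
position: [473.8, 62.0, 85.8]
tcp_rot: [-180.0, -0.0, 173.7]
wrist_force: [0.8, -0.6, 0.3]
gripper_width: 85.2
grasp_force: 0.0
time: 13.85
position: [473.6, 62.0, 217.0]
tcp_rot: [-180.0, -0.0, 173.7]
wrist_force: [0.4, -0.2, 0.5]
gripper_width: 85.2
grasp_force: 0.0
time: 14.35
position: [373.8, 73.2, 216.2]
tcp_rot: [180.0, 0.1, 173.7]
wrist_force: [0.9, -0.3, -0.3]
gripper_width: 85.5
grasp_force: 0.0
[ 0.41189727 -0.10119596  0.22080462]
```

View pics/f.png

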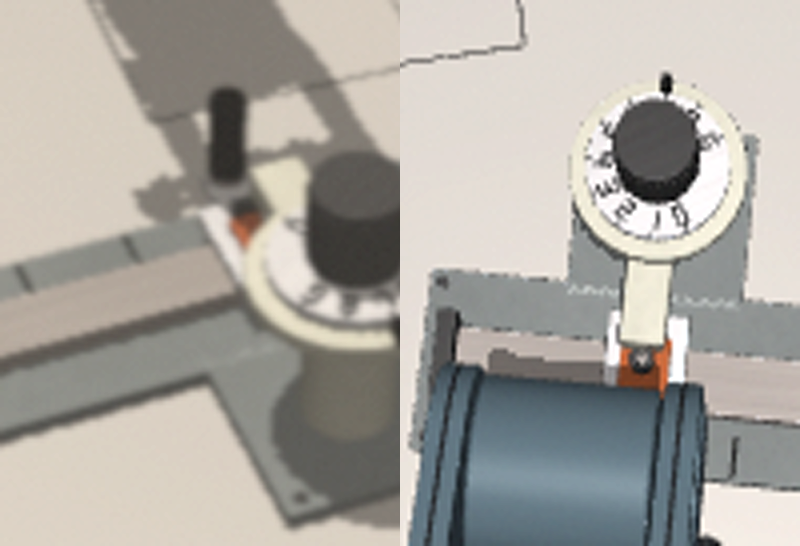

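The top view shows the carrier centred under the spindle (both at about column 645 of the crop). The 0 sits at 5 o'clock, 210° CCW of the index, which confirms 7 at the block.

```bash
python3 -c "
from plant import manip
print(manip.hand_in())"
```

```text
the job is handed in; nothing more can be done
None
```

The sleeve reads 7 at the index block, the carrier is clicked in under the spindle and released, the things around the gauge were left alone, and I handed the job in at about 14.5 s on the robot's clock.

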